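# Park the dividing jig's index plunger and bring its table to the zero stop

### The job

The round table of the wheel-drilling jig is locked by its sprung index plunger. Pull the plunger's T-handle up, twist it (clockwise is the short way) until its cross key drops into a rest notch, and let go so that it stays retracted by itself; then swing the table round counter-clockwise, all the way to its zero stop. Go by feel and force nothing, and leave everything else on the jig and the bench where it lies.

Things in the scene. Friction and masses are not known exactly. Their poses are not given: they have to be found in the camera images.
- jig: Bench jig bolted down: steel base plate 280 x 340 x 12 mm carrying a round aluminium table (220 mm across, top 32 mm above the bench, 12 holes near its rim, a wooden wheel clamped in the middle, top 80 mm) and a grey post whose arm holds the plunger. Origin: on the table's vertical axis, at bench level; z up. The plunger's vertical axis stands at (0, -95 mm); arm top at 60 mm.
- tee: T-handle of the plunger: black bar 56 (own x) x 12 (own y) x 20 mm high; origin at the bar's centre, 110 mm above the bench when the pin is home; z up. 16 mm under the bar (pin home) is the top of the steel barrel, 34 mm across. A flat cross key 35 x 4 mm on the stem, parallel to the bar, works in the slotted top (crown) of the barrel. Bar, key and pin turn as one.
- plunger (a joint): Lift of the plunger and T-handle, m. 0: pin home, 6 mm down a hole of the table. 0.0115: key level with the crown's top, free to turn above it. 0.008: key at the bottom of a rest notch (3.5 mm deep), parked. 0.015: end of stroke, hard. A spring pulls it down with 6 N at 0 rising to 12.5 N at 0.015. More than 40 N on key or end of stroke strains it.
- turntable (a joint): Angle of the round table, rad; 0 at the start, grows counter-clockwise seen from above; pi/2 (1.571) with its dog against the zero stop, a hard stop. Stiff bearing, about 0.35 N m; stays where it is left. Cannot turn while the plunger's pin is in a hole (only 0.02 of play).
- table_grip (a point): Point on the axis of the table's upright black hand grip (round, 25 mm thick, from 38 to 104 mm above the bench, 80 mm from the table's axis), at 90 mm above the bench. Turns with the table; from above it moves on a quarter circle about the jig's origin to reach the zero stop. Ramming the stop with more than 40 N harms it.
- toy_truck: Loose wooden toy truck, 205 x 75 x 85 mm, origin under its middle; leave it.
- spare_wheel: Loose wooden wheel, 40 mm across, 14 mm thick, lying on the jig's base plate on the -x side of the post; leave it.
- drill_bush: Loose steel ring, 22 mm across, 14 mm high, on the jig's base plate on the +x side of the post; leave it.
- big_wheel: Loose wooden wheel, 90 mm across, 22 mm thick, on the bench beside the jig; leave it.
- sanding_block: Loose cork block, 100 x 60 x 32 mm, on the bench beside the jig; leave it.
- bar_clamp: Loose bar clamp lying on the bench, 290 mm long; leave it.
- glue: Standing white bottle, 60 mm across, 170 mm high; leave it.
- hammer: Loose hammer lying on the bench; leave it.
- crown (a point): Centre of the crown's top, on the plunger's axis, 84 mm above the bench. Two wide gates, opposite each other, hold the key while the pin is home, with about 20 degrees of idle turn either way; narrow rest notches lie 65 degrees clockwise of the gates' middles. Barrel and idle turn stand at no known angle (not told by this frame), so the twist needed is 45 to 85 degrees: feel for it.

How it is judged (in metres and radians):
On the way:
1. the plunger is parked: let go with its key down in the rest notch (lift 7 to 9.4 mm), the table not yet turned (value of joint plunger between 0.007 and 0.0094 m and value of joint turntable between -0.1 and 0.1 rad and contact force between the fingers and tee below 0.1 N), for 0.3 s.
At the end, for the whole second after the job is handed in: The plunger stays parked by itself in its rest notch (lift 7 to 9.4 mm), the table stands against the zero stop (within 2 degrees), both at rest (value of joint plunger between 0.007 and 0.0094 m and value of joint turntable above 1.535 rad and velocity of joint turntable between -0.02 and 0.02 rad/s and velocity of joint plunger between -0.005 and 0.005 m/s); the robot touches nothing.
It fails at once if the plunger is strained: its key, its pin or its end of stroke takes more than 40 N (contact force between any of tee_c0, tee_c1, tee_c2 and anything else above 40 N).
It fails at once if the table is rammed into its zero stop with more than 40 N (contact force between turntable_c13 and anything else above 40 N).
It fails at once if a loose thing is shifted by more than 20 mm (distance of any of toy_truck, spare_wheel, drill_bush, big_wheel, sanding_block, bar_clamp, glue, hammer from where it was at the start of the episode above 0.02 m).
It also fails if it takes over 58 s, if anything falls off the work surface, if the arm or the gripper's body presses on something with over 40 N, if the wrist force passes 120 N, or if a joint passes its speed limit or range.

### The arm

A 6-joint arm with a two-finger parallel gripper is mounted at the origin on the work surface. World frame = base frame: x ahead of the robot, y to its left, z up, the work surface at z = 0. Lengths are in mm, angles in degrees, forces in N, time in s.
With the tool pointing down it reaches from about 275 to 750 mm from the base axis. Payload 10.2 kg.
Tool frame: the origin (TCP) lies where the fingers leave the gripper's body, on its centre line; the fingertips stand 64 mm ahead of it and the grasp point (between the pads) lies 45 mm ahead of it; z points along the fingers, y is the direction in which the jaws open and shut (so a half turn about z gives the same grasp; the last joint's range is limited). The gripper opens to 88 mm and grips with 3 to 60 N. Pads are 18 mm wide; open, the fingers measure 123 mm over their backs; the gripper's body (75 mm by 187 mm) begins 45 mm behind the grasp point.
Start: joints at [59.049, 17.928, 85.812, -0, 76.261, -12.8], TCP at [163.565, 498.877, 302.72] pointing down, gripper open.
Joint ranges: [-168.41, 168.41], [-55.51, 124.54], [10.69, 146.95], [-70.63, 250.63], [1, 178], [-165.06, 165.06]. Speed limits (degrees/s): [136.94, 136.94, 172.46, 180, 180, 180].

### API

Orientations are given as [roll, pitch, yaw] about the fixed x, y, z axes, in that order (R = Rz(yaw) Ry(pitch) Rx(roll)).
In Python, from cell import arm gives the robot as it stands. The module is installed in compiled form; this text tells all that it offers.
- The arm moves only by the shell command python3 -m jog 'ROWS' [FORCE]. ROWS is JSON, one flat list of numbers, 5 for each row, row after row: the shift along the tool's x, y, z in cm, then the turn about the tool's z in degrees, then the closure, from 0 (fully open) to 1 (shut). In form: [dx, dy, dz, yaw, hand, dx, dy, dz, yaw, hand, ...]. A call has 1 to 5 rows; each row shifts and turns the pose as measured when the row begins, along the tool's axes as they then stand; what a row does not reach is not made up. A row lasts 1/8 s, in which the tool goes at most 62.5 mm and 10.7 degrees, less where a joint would pass 70% of its speed; a pose out of reach is approached as far as the arm can. A call is refused whole if a number of a shift passes 6.25 or a number of a turn 10.7, either way. A call with a gripper value outside its range is refused whole. The fingers move at their own pace and stop on an object; FORCE is the grip in N (left out, the last holds). Time passes only in rows, so rows that do not move let the fingers close. It gives the time, the measured TCP pose, the force and the opening at its end, in the units of the state.
- arm.observe(): the state, without advancing time (a new reading comes with each control period).
- arm.get_image(name): name is "scene" or "top" or "wrist"; returns a dict with "img" (384x512x3 uint8, red, green, blue), "intrinsics" (3x3 intrinsics, pixels), "extrinsics" (4x4, takes a point from world to camera coordinates); the wrist camera has in their place "tool_from_camera" (4x4, takes a point from camera to tool coordinates, whose origin is the TCP and whose axes are the flange's). Camera axes: x right, y down, z forward; pixel columns grow to the right and rows downward; lengths in mm; the calibration is good to about 2 mm. A picture is of the moment at which its call begins: read the wrist's pose just before it. There is no depth.
- arm.hand_in(): hands the job in, once; it reports no verdict.
Trained networks look in the newest picture that a camera, given by its name, has taken for a name from the list of things; names that differ only in an ending like _2 or _b are one class to them, and where a whole thing is asked for, a point or a joint stands for the part that bears it (a point fixed in the world has none). Each returns a list of dicts, best first, with "score" (0 to 1); they miss things now and then, are a little off and sometimes report something else, mostly with a low value. They report only what shows in the picture. A call takes as long as a camera call.
- arm.recognise(camera, label): "xyz" ([x, y, z] in mm, in world coordinates, good to about 4 mm: the middle of the surface that is visible of it).
- arm.outline_of(camera, label): "mask" (384x512 bool, what is visible of it).
- arm.pinpoint(camera, label): "xyz" ([x, y, z] in mm, in world coordinates, good to about 4 mm: a listed point, or the origin of a listed thing).
The state is a dict: "time": time; "joint_pos": joint angles; "joint_velocities": joint speeds; "effort": joint torques, N m; "ee_pos": TCP position; "eef_rot": TCP orientation; "ft_force": force on the tool from outside, world axes, zero at the start; "moment": the same for the moment, N m; "finger_gap": opening from 0.0 (shut) to 1.0 (fully open).
Only numpy, scipy, OpenCV 4.12 (cv2) and the standard library are available. Lean on these libraries where they do the work, as an engineer would, in place of code of your own. Each camera call takes 0.05 s, during which the arm holds its last target. There are 200 camera calls.

## Working session

There is one attempt and no reset: what is moved stays moved. The work goes in short steps, Python scripts to look and compute and a shell command to move; the robot and the scene stay as the last step left them, time stands still between calls to the robot, and variables do not carry over. Pictures are saved under pics/ and viewed, about 8 in all and at most 12, crops included, and the job is handed in when it is done.

```bash
mkdir -p pics; cat > h.py <<'E'
from cell import arm
import numpy as np, cv2
from scipy.spatial.transform import Rotation as R
def save(n,f):
    i=arm.get_image(n); cv2.imwrite('pics/'+f,i['img'][:,:,::-1]); return i
def pose():
    s=arm.observe(); return np.array(s['ee_pos']),R.from_euler('xyz',s['eef_rot'],degrees=True).as_matrix(),s
E
python3 - <<'E'
from h import *
p,r,s=pose(); print(s)
a=save('scene','s1.png'); b=save('top','t1.png')
cv2.imwrite('pics/st1.png',cv2.resize(np.hstack([a['img'],b['img']])[:,:,::-1],(800,300)))
for c in ['scene','top']:
  for l in ['jig','tee','crown','table_grip']:
    print(c,l,[(np.round(d['xyz']),round(d['score'],2)) for d in arm.pinpoint(c,l)[:2]])
E
```

```text
{'time': 0.0, 'joint_pos': array([ 5.90504280e+01,  1.79573167e+01,  8.58519665e+01,  4.36664976e-04,
        7.62610778e+01, -1.28000136e+01]), 'joint_velocities': array([-0.05276664, -0.00431314, -0.08569226, -0.01921285,  0.05896207,
       -0.05849703]), 'effort': array([ 3.23451368e-04, -4.02211297e+01, -2.52266729e+01,  6.94097369e-02,
        3.53258417e-02, -1.29757605e-04]), 'ee_pos': array([163.46391883, 498.73533748, 302.19344353]), 'eef_rot': array([-1.79931481e+02, -1.60018843e-02,  1.61850328e+02]), 'ft_force': array([-0.31343864, -0.15000883,  0.07852788]), 'moment': array([-0.07688369,  0.02369781,  0.00514689]), 'finger_gap': 1.0025597830671718}
scene jig []
scene tee [(array([ 593., -167.,  108.]), 0.65)]
scene crown [(array([ 587., -168.,   85.]), 0.78), (array([619.,  -8.,  90.]), 0.45)]
scene table_grip [(array([ 505., -242.,   12.]), 0.75), (array([620., -11.,  90.]), 0.65)]
top jig [(array([569., -82.,   1.]), 0.7)]
top tee [(array([568., -80.,   0.]), 0.5), (array([ 246., -327.,   -2.]), 0.21)]
top crown [(array([ 592., -168.,   85.]), 0.59)]
top table_grip [(array([618., -11.,  93.]), 0.64)]
```

View pics/t1.png

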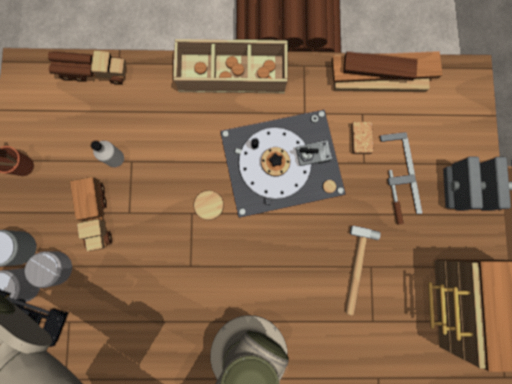

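View pics/s1.png

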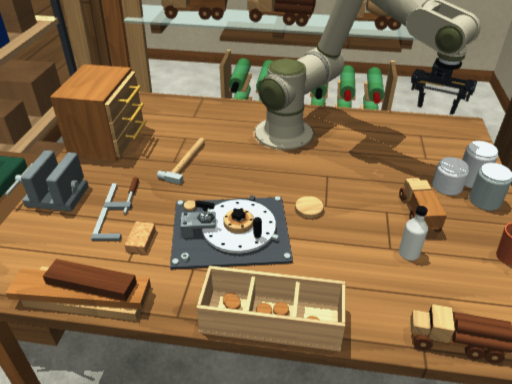

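```bash
python3 -m jog '[-4.8,-3.9,0,0,0,-4.8,-3.9,0,0,0,-4.8,-3.9,0,0,0,-4.8,-3.9,0,0,0,-4.8,-3.9,0,0,0]'; python3 -m jog '[-4.8,-3.9,0,0,0,-4.8,-3.9,0,0,0,-4.8,-3.9,0,0,0,-4.8,-3.9,0,0,0,-4.8,-3.9,0,0,0]'
python3 - <<'E'
from h import *
p,r,s=pose(); print(p,s['eef_rot'],s['joint_pos'])
i=save('wrist','w1.png'); print(np.round(i['tool_from_camera'],2))
for l in ['tee','crown','table_grip','jig']:
    print(l,[(np.round(d['xyz']),round(d['score'],2)) for d in arm.pinpoint('wrist',l)[:2]])
print('to go',r.T@(np.array([592,-168,302])-p))
E
```

```text
time: 1.12
ee_pos: [332.4, 236.3, 302.7]
eef_rot: [179.9, 0.1, 162.3]
ft_force: [1.3, 0.8, -0.2]
finger_gap: 1.003
time: 1.75
ee_pos: [501.8, -26.6, 304.2]
eef_rot: [179.8, 0.3, 162.2]
ft_force: [0.4, 0.4, 0.7]
finger_gap: 1.0
[501.77767103 -26.63760994 304.22902817] [179.80755214   0.29963695 162.20765354] [-16.49105604  14.87721887  89.63867091   0.19197972  75.18025966
 -88.74782507]
[[ -0.    -0.97  -0.26  66.38]
 [  1.    -0.     0.     0.16]
 [ -0.    -0.26   0.97 -81.4 ]
 [  0.     0.     0.     1.  ]]
tee [(array([ 594., -170.,  113.]), 0.55)]
crown []
table_grip [(array([618., -16.,  85.]), 0.98)]
jig [(array([574., -79.,   3.]), 0.78), (array([ 715., -205.,    9.]), 0.54)]
to go [-129.0894317  -107.04114152    2.54463754]
```

View pics/w1.png

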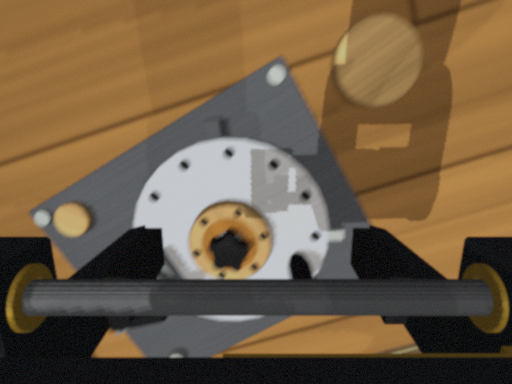

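```bash
python3 -m jog '[-4,-2.7,0,0,0,-4,-2.7,0,0,0,-4,-2.7,0,0,0,-4,-2.7,0,0,0,0,0,0,0,0]'
python3 - <<'E'
from h import *
p,r,s=pose(); print(p,s['eef_rot'],s['joint_pos'])
i=save('wrist','w2.png'); np.savez('w2.npz',p=p,r=r,T=i['tool_from_camera'],K=i['intrinsics'])
for l in ['tee','crown','table_grip','jig']:
    print(l,[(np.round(d['xyz']),round(d['score'],2)) for d in arm.pinpoint('wrist',l)[:2]])
o=arm.outline_of('wrist','tee')
for d in o[:2]:
    print(d['score'],cv2.minAreaRect(np.argwhere(d['mask'])[:,::-1].astype(np.float32)))
E
```

```text
time: 2.62
ee_pos: [622.7, -171.2, 306.2]
eef_rot: [179.7, 0.3, 162.9]
ft_force: [-0.3, 1.1, -0.0]
finger_gap: 0.999
[ 622.68245156 -171.18413037  306.17637416] [179.74875053   0.31174842 162.8637267 ] [-25.83228147  33.50991831  62.03182496   0.29702166  84.18815626
 -98.72607226]
tee [(array([ 594., -170.,  110.]), 0.88)]
crown [(array([572., -80.,   1.]), 0.53)]
table_grip [(array([617., -17.,  90.]), 0.73)]
jig [(array([572., -79.,   5.]), 0.77)]
0.77 ((246.73074340820312, 144.15386962890625), (18.63102912902832, 69.22898864746094), 78.69007110595703)
```

View pics/w2.png

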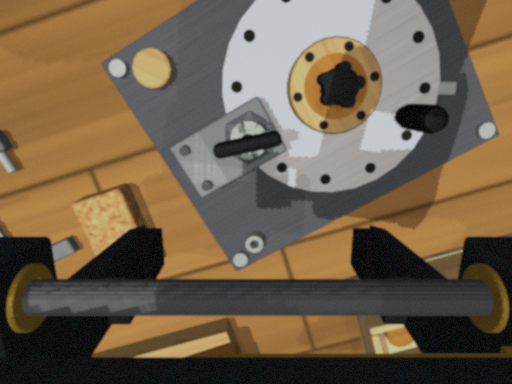

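```bash
cat > ray.py <<'E'
import numpy as np
d=np.load('w2.npz')
def px(u,v,z):
    c=np.linalg.inv(d['K'])@[u,v,1]; T=d['T']
    dw=d['r']@(T[:3,:3]@c); o=d['p']+d['r']@T[:3,3]
    return o+dw*(z-o[2])/dw[2]
E
python3 - <<'E'
from h import *; from ray import px
img=cv2.imread('pics/w2.png')
m=(img[110:180,200:300].max(2)<45).astype(np.uint8)
n,l,st,ce=cv2.connectedComponentsWithStats(m)
k=1+st[1:,4].argmax(); print(st[k],ce[k]+[200,110])
q=np.argwhere(l==k)[:,::-1]+[200,110]
rc=cv2.minAreaRect(q.astype(np.float32)); print(rc)
W=np.array([px(u,v,118) for u,v in q]); c=W.mean(0); w,V=np.linalg.eigh(np.cov((W-c)[:,:2].T)); 
print('bar',c,np.degrees(np.arctan2(V[1,1],V[0,1])),np.sqrt(w*12))
for n,u,v,z in [('wheelctr',337,86,80),('grip top',433,118,104),('bushing',254,243,26),('spare',153,68,26),('block',105,222,32)]: print(n,px(u,v,z))
E
```

```text
[ 15  21  66  26 917] [247.41330425 143.96619411]
((246.94760131835938, 143.6687774658203), (15.799604415893555, 66.2865219116211), 78.95905303955078)
bar [ 590.92969336 -168.34313337  118.        ] 85.00574457155625 [11.34503365 51.74144382]
wheelctr [570.47077942 -80.87833741  80.        ]
grip top [617.46561815 -16.73424757 104.        ]
bushing [ 713.47681294 -201.39626141   26.        ]
spare [ 500.82165963 -241.69083849   26.        ]
block [ 637.1390638  -351.89472448   32.        ]
```

```bash
python3 -m jog '[0,0,0,10,0,0,0,0,10,0,0,0,0,10,0,0,0,0,10,0,0,0,0,10,0]';python3 -m jog '[0,0,0,10,0,0,0,0,10,0,0,0,0,8,0,0,0,0,0,0]'
python3 - <<'E'
from h import *
p,r,s=pose(); print(s['joint_pos'])
print('to go mm',r.T@(np.array([592,-169,190])-p))
E
```

```text
time: 3.55
ee_pos: [620.2, -165.4, 310.5]
eef_rot: [179.4, 0.1, 111.6]
ft_force: [0.6, -0.8, 0.2]
finger_gap: 1.0
time: 4.05
ee_pos: [619.1, -162.5, 312.5]
eef_rot: [179.3, -0.1, 82.9]
ft_force: [0.5, -0.4, -0.2]
finger_gap: 1.006
[-25.26582193  32.38971744  62.91098836   0.31738495  84.11322157
 -18.14866898]
to go mm [-10.11124953 -27.44258292 122.17435403]
```

```bash
python3 -m jog '[-0.3,-0.9,3,-2,0,-0.3,-0.9,3,0,0,-0.3,-0.9,3,0,0,0,0,0,0,0,0,0,0,0,0]'
python3 - <<'E'
from h import *
p,r,s=pose(); print(p,s['eef_rot'],s['joint_pos'])
i=save('wrist','w3.png'); np.savez('w2.npz',p=p,r=r,T=i['tool_from_camera'],K=i['intrinsics'])
for l in ['tee','crown']:
    print(l,[(np.round(d['xyz']),round(d['score'],2)) for d in arm.pinpoint('wrist',l)[:2]])
print('to go mm',r.T@(np.array([592,-169,155])-p))
E
```

```text
time: 4.68
ee_pos: [591.9, -167.2, 223.2]
eef_rot: [179.1, 0.0, 85.9]
ft_force: [0.1, -0.0, 0.6]
finger_gap: 1.001
[ 591.92943985 -167.19946919  223.21151447] [1.79071041e+02 1.35100715e-02 8.58662932e+01] [-26.77721332  32.64293304  75.9672004    0.36610552  70.52767002
 -22.76306115]
tee [(array([ 595., -171.,  112.]), 0.83)]
crown []
to go mm [-1.77467654 -0.90575796 68.20621469]
```

View pics/w3.png

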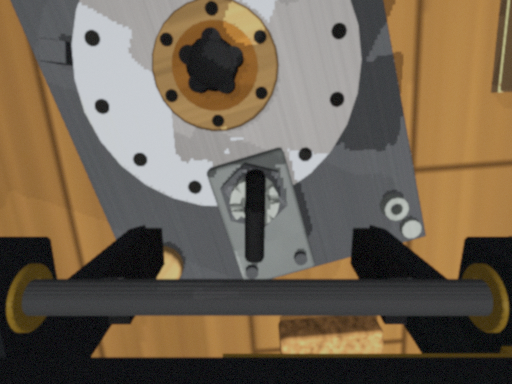

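```bash
python3 - <<'E'
from h import *; from ray import px
img=cv2.imread('pics/w3.png')
m=(img[150:275,225:290].max(2)<40).astype(np.uint8)
n,l,st,ce=cv2.connectedComponentsWithStats(m)
k=1+st[1:,4].argmax(); print(st[k],ce[k]+[225,150])
print(px(256,171,120),px(254,262,120),px(255,216,120)); p,r,s=pose()
for v in (171,262): print(r.T@(px(255,v,120)-p))
E
```

```text
[  20   19   20   93 1573] [254.52447552 214.06484425]
[ 594.85507321 -139.37743932  120.        ] [ 589.55491518 -194.7933531   120.        ] [ 592.32495983 -165.7644319   120.        ]
[ 27.98969529  -1.2210755  102.78401612]
[-27.67243996  -1.31098623 102.7906581 ]
```

```bash
python3 -m jog '[0,-0.1,2.3,0,0,0,0,2.3,0,0,0,0,1.9,0,0.4,0,0,0,0,0.7]' 5
python3 - <<'E'
from h import *
p,r,s=pose(); print(r.T@(np.array([592.3,-167,155])-p),p,s['ft_force'],s['moment'])
E
```

```text
time: 5.32
ee_pos: [593.8, -167.5, 159.7]
eef_rot: [178.7, 0.1, 85.9]
ft_force: [-0.9, 0.2, 0.4]
finger_gap: 0.795
[ 0.43865281 -1.64056961  4.6386384 ] [ 593.80465636 -167.53444537  159.67452976] [-0.93315969  0.23936744  0.44783779] [-0.05051661  0.14656845 -0.03385087]
```

```bash
python3 -m jog '[0,-0.1,0.4,0,0.7,0,0,0.1,0,0.7,0,0,0.1,0,0.7]' 5
python3 - <<'E'
from h import *
p,r,s=pose(); print(p+r[:,2]*45, r[:,2],s['finger_gap'],s['ft_force'],s['eef_rot'])
E
```

```text
time: 5.7
ee_pos: [593.9, -167.8, 156.1]
eef_rot: [178.5, 0.2, 86.0]
ft_force: [0.1, 0.7, -0.7]
finger_gap: 0.456
[ 595.00372156 -168.0716381   111.13686945] [ 0.02549172 -0.00603808 -0.9996568 ] 0.4558283635902877 [ 0.0698594   0.68471428 -0.67109605] [178.51854921   0.24243954  85.96627095]
```

```bash
python3 -m jog '[0,-0.25,0.1,0,0.8,0,0,0.05,0,0.9]' 5;  python3 -m jog '[0,0,0.05,0,1]' 5;  python3 -m jog '[0,0,0.05,0,1]' 5
```

```text
time: 5.95
ee_pos: [591.3, -167.7, 154.9]
eef_rot: [178.5, 0.3, 86.0]
ft_force: [0.3, -0.4, 0.3]
finger_gap: 0.229
time: 6.08
ee_pos: [590.8, -167.7, 154.4]
eef_rot: [178.6, 0.3, 86.0]
ft_force: [-4.3, 0.5, 5.3]
finger_gap: 0.154
time: 6.2
ee_pos: [590.8, -167.7, 154.4]
eef_rot: [178.6, 0.3, 86.0]
ft_force: [-2.4, 1.2, 5.8]
finger_gap: 0.153
```

```bash
python3 -m jog '[0,0,0.05,0,1]' 5
python3 - <<'E'
from h import *
p,r,s=pose(); print(p+r[:,2]*45,s['finger_gap'],s['ft_force'],s['moment'],s['eef_rot'])
E
```

```text
time: 6.32
ee_pos: [590.8, -167.7, 154.5]
eef_rot: [178.6, 0.3, 86.0]
ft_force: [-3.5, 0.6, 4.5]
finger_gap: 0.153
[ 591.90662637 -167.97335487  109.4870612 ] 0.15295886921627613 [-3.49266608  0.64409603  4.48236702] [0.11098981 0.58971107 0.05824921] [178.5802672    0.26623377  85.98000277]
```

```bash
python3 -m jog '[0,0.03,0,0,1,0,0,-0.05,0,1]' 30;  python3 -m jog '[0,0,-0.4,0,1]';  python3 -m jog '[0,0,-0.4,0,1]'
```

```text
time: 6.58
ee_pos: [590.8, -167.6, 154.6]
eef_rot: [178.7, 0.3, 86.0]
ft_force: [-0.1, -0.8, -4.3]
finger_gap: 0.138
time: 6.7
ee_pos: [590.7, -167.6, 157.7]
eef_rot: [178.7, 0.2, 86.0]
ft_force: [2.9, -1.2, -8.6]
finger_gap: 0.136
time: 6.82
ee_pos: [590.7, -167.7, 161.2]
eef_rot: [178.7, 0.2, 86.0]
ft_force: [3.8, -1.5, -10.3]
finger_gap: 0.142
```

```bash
python3 -m jog '[0,0,-0.35,0,1]';  python3 -m jog '[0,0,-0.25,0,1]'; python3 -m jog '[0,0,0,0,1]'
```

```text
time: 6.95
ee_pos: [590.7, -167.7, 164.4]
eef_rot: [178.7, 0.2, 86.0]
ft_force: [4.9, -2.4, -11.2]
finger_gap: 0.141
time: 7.08
ee_pos: [590.7, -167.7, 166.5]
eef_rot: [178.7, 0.2, 86.0]
ft_force: [5.0, -2.6, -12.4]
finger_gap: 0.143
time: 7.2
ee_pos: [590.7, -167.6, 166.3]
eef_rot: [178.7, 0.2, 86.0]
ft_force: [4.7, -2.3, -11.9]
finger_gap: 0.142
```

```bash
python3 -m jog '[0,0.04,-0.12,0,1]';  python3 -m jog '[0,0,-0.03,10,1,0,0,-0.03,10,1]'; python3 -m jog '[0,0,-0.03,10,1]'
```

```text
time: 7.32
ee_pos: [590.8, -167.7, 166.9]
eef_rot: [178.7, 0.2, 86.0]
ft_force: [2.9, -1.8, -12.9]
finger_gap: 0.138
time: 7.58
ee_pos: [591.2, -167.8, 167.2]
eef_rot: [178.7, -0.3, 65.4]
ft_force: [6.1, -2.7, -12.5]
finger_gap: 0.143
time: 7.7
ee_pos: [591.5, -167.9, 167.4]
eef_rot: [178.7, -0.5, 55.1]
ft_force: [6.3, -2.3, -11.7]
finger_gap: 0.136
```

```bash
python3 -m jog '[0,0.05,-0.02,10,1]';  python3 -m jog '[0,0,0.1,2,1]'; python3 -m jog '[0,0,0.05,1,1]'
python3 - <<'E'
from h import *
p,r,s=pose(); print(p+r[:,2]*45,s['finger_gap'],r.T@s['ft_force'],r.T@s['moment'],s['eef_rot'])
E
```

```text
time: 7.82
ee_pos: [591.8, -168.1, 167.2]
eef_rot: [178.9, -0.7, 44.7]
ft_force: [2.1, -2.5, -12.9]
finger_gap: 0.135
time: 7.95
ee_pos: [591.8, -168.2, 166.1]
eef_rot: [178.9, -0.8, 42.6]
ft_force: [2.9, -1.7, -5.4]
finger_gap: 0.142
time: 8.07
ee_pos: [591.8, -168.2, 166.1]
eef_rot: [178.9, -0.8, 41.6]
ft_force: [0.2, -0.9, -3.8]
finger_gap: 0.138
[ 592.86897362 -168.45344311  121.08736216] 0.13756040914876125 [-0.52406856  0.7768831   3.80199989] [-0.13015316 -0.09734907 -0.09678267] [178.89820549  -0.78722223  41.56524502]
```

```bash
for i in 1; do python3 -m jog '[0,0,0.05,3,1]';  python3 -m jog '[0,0,0.05,3,1]'; python3 -m jog '[0,0,0.05,3,1]'; python3 -m jog '[0,0,0.05,3,1]'; done | grep -v gap
```

```text
time: 8.2
ee_pos: [591.9, -168.2, 166.1]
eef_rot: [178.9, -0.8, 38.5]
ft_force: [1.0, -1.9, -4.9]
time: 8.32
ee_pos: [591.9, -168.3, 166.2]
eef_rot: [178.9, -0.9, 35.5]
ft_force: [0.5, -1.9, -6.0]
time: 8.45
ee_pos: [591.9, -168.4, 166.2]
eef_rot: [179.0, -1.0, 32.4]
ft_force: [1.9, -2.1, -6.5]
time: 8.57
ee_pos: [591.9, -168.4, 166.2]
eef_rot: [179.0, -1.0, 29.3]
ft_force: [0.8, -1.6, -6.6]
```

```bash
for i in 1; do python3 -m jog '[0,0,0.08,3,1]';  python3 -m jog '[0,0,0.08,3,1]'; python3 -m jog '[0,0,0.08,3,1]'; done | grep -v gap
```

```text
time: 8.7
ee_pos: [592.0, -168.4, 166.1]
eef_rot: [179.0, -1.1, 26.3]
ft_force: [0.7, -1.0, -3.2]
time: 8.82
ee_pos: [592.0, -168.5, 166.1]
eef_rot: [179.1, -1.1, 23.2]
ft_force: [0.4, -2.8, -3.2]
time: 8.95
ee_pos: [592.0, -168.6, 166.1]
eef_rot: [179.1, -1.2, 20.1]
ft_force: [1.0, -1.0, -3.8]
```

```bash
for i in 1; do python3 -m jog '[0,0,0.08,3,1]';  python3 -m jog '[0,0,0.08,3,1]'; python3 -m jog '[0,0,0.08,3,1]'; done | grep -v gap
```

```text
time: 9.07
ee_pos: [592.0, -168.6, 166.0]
eef_rot: [179.1, -1.2, 17.1]
ft_force: [1.2, -1.6, -5.3]
time: 9.2
ee_pos: [592.0, -168.7, 165.8]
eef_rot: [179.2, -1.3, 14.0]
ft_force: [2.2, -1.2, -6.0]
time: 9.32
ee_pos: [592.0, -168.7, 165.1]
eef_rot: [179.2, -1.3, 10.9]
ft_force: [3.0, -2.1, -10.8]
```

```bash
for i in 1; do python3 -m jog '[0,0,0.1,0,1]';  python3 -m jog '[0,0,0.12,0,1]'; done
python3 - <<'E'
from h import *
p,r,s=pose(); print(r.T@s['ft_force'],r.T@s['moment'])
E
```

```text
time: 9.45
ee_pos: [592.0, -168.8, 164.0]
eef_rot: [179.2, -1.3, 10.9]
ft_force: [3.6, -1.9, -9.5]
finger_gap: 0.138
time: 9.57
ee_pos: [592.0, -168.8, 162.8]
eef_rot: [179.2, -1.3, 11.0]
ft_force: [1.1, -1.4, -2.8]
finger_gap: 0.136
[0.7262261  1.51760925 2.81337295] [-0.17808656  0.07278056 -0.03074512]
```

```bash
for i in 1; do python3 -m jog '[0,0,0.03,0,1]';  python3 -m jog '[0,0,0,0,0.9]' 5;python3 -m jog '[0,0,0,0,0.6,0,0,0,0,0.4,0,0,0,0,0.3,0,0,0,0,0.2]'; done
python3 - <<'E'
from h import *
p,r,s=pose(); print(r.T@s['ft_force'],r.T@s['moment'])
i=save('wrist','w4.png'); np.savez('w2.npz',p=p,r=r,T=i['tool_from_camera'],K=i['intrinsics'])
print(arm.pinpoint('top','tee'),arm.pinpoint('scene','tee'),arm.pinpoint('wrist','tee'))
E
```

```text
time: 9.7
ee_pos: [592.0, -168.8, 162.7]
eef_rot: [179.2, -1.3, 11.1]
ft_force: [0.8, -1.2, -5.6]
finger_gap: 0.14
time: 9.82
ee_pos: [592.0, -168.7, 163.1]
eef_rot: [179.2, -1.3, 11.1]
ft_force: [-0.2, -0.2, -6.1]
finger_gap: 0.152
time: 10.32
ee_pos: [592.6, -168.7, 165.4]
eef_rot: [179.1, -1.5, 11.1]
ft_force: [-0.3, 0.4, -0.3]
finger_gap: 0.581
[-0.26618866 -0.43618463  0.32846305] [ 0.05634532 -0.12994901  0.0408989 ]
[{'xyz': [568.1, -79.7, 0.1], 'score': 0.5}, {'xyz': [246.2, -326.9, -1.8], 'score': 0.21}] [{'xyz': [592.9, -166.9, 107.8], 'score': 0.65}] [{'xyz': [592.9, -172.8, 118.5], 'score': 0.67}]
```

View pics/w4.png

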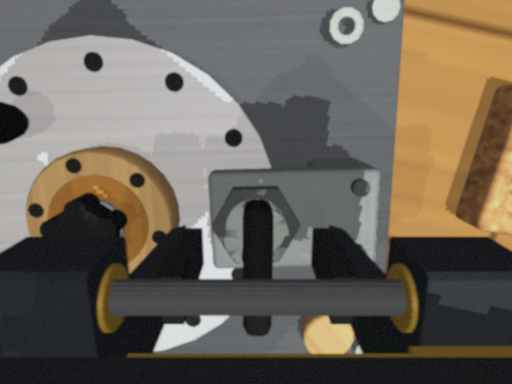

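```bash
python3 -m jog '[0,0,-3,0,0.2,0,0,-3,0,0,0,0,-3,0,0,0,0,0,0,0]'
python3 - <<'E'
from h import *
p,r,s=pose(); print(p,s['eef_rot'])
i=save('wrist','w5.png'); j=save('scene','s2.png')
c=j['img'][180:280,160:310][:,:,::-1]
cv2.imwrite('pics/c5.png',np.hstack([cv2.resize(c,(450,300)),cv2.resize(i['img'][:,:,::-1],(400,300))])[:,:800])
for n in ['scene','wrist']: 
  for l in ['tee','table_grip']: print(n,l,arm.pinpoint(n,l)[:2])
E
```

```text
time: 11.02
ee_pos: [589.8, -167.7, 256.9]
eef_rot: [179.2, -1.4, 11.1]
ft_force: [0.2, -0.1, -0.3]
finger_gap: 0.995
[ 589.7761792  -167.74266622  256.89275111] [179.19502416  -1.40621502  11.10376205]
scene tee [{'xyz': [590.8, -169.4, 118.1], 'score': 0.53}]
scene table_grip [{'xyz': [617.3, -9.6, 89.1], 'score': 0.97}]
wrist tee [{'xyz': [591.7, -170.3, 122.3], 'score': 0.75}]
wrist table_grip [{'xyz': [617.6, -15.3, 91.7], 'score': 0.57}]
```

View pics/c5.png

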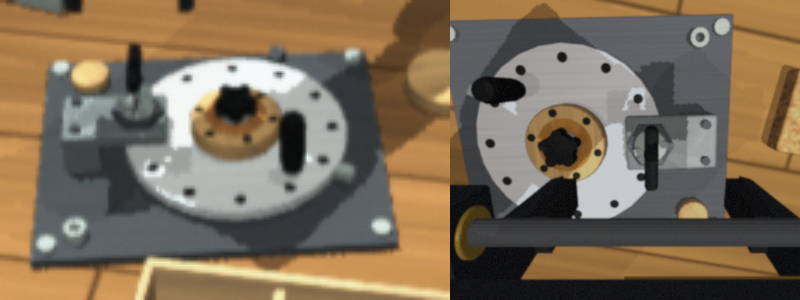

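```bash
python3 -m jog '[0,0,0,-10.5,0,0,0,0,-10.5,0,0,0,0,-10.5,0,0,0,0,-10.5,0,0,0,0,0,0]'
python3 - <<'E'
from h import *
p,r,s=pose(); print(p,s['eef_rot'],s['joint_pos'])
i=save('wrist','w6.png'); np.savez('w2.npz',p=p,r=r,T=i['tool_from_camera'],K=i['intrinsics'])
g=np.array([617.3,-15,95]); print('togo',r.T@(g-r[:,2]*45-p))
for l in ['table_grip','jig']: print(l,arm.pinpoint('wrist',l)[:2])
E
```

```text
time: 11.95
ee_pos: [588.6, -167.3, 249.9]
eef_rot: [179.1, -0.4, 54.1]
ft_force: [-0.4, -0.4, 0.4]
finger_gap: 0.999
[ 588.57087664 -167.28167783  249.86078175] [179.13130685  -0.37059246  54.07419892] [-26.89315469  30.87275479  74.70309787   0.23942555  73.50817458
   8.96932309]
togo [139.16614537 -68.43904879 109.74435124]
table_grip []
jig [{'xyz': [572.2, -81.8, 0.5], 'score': 0.76}]
```

```bash
python3 -m jog '[4.7,-2.3,0,0,0,4.7,-2.3,0,0,0,4.3,-2.2,0,0,0,0,0,0,0,0]'
python3 - <<'E'
from h import *
p,r,s=pose(); print(p,s['eef_rot'])
i=save('wrist','w6.png'); np.savez('w2.npz',p=p,r=r,T=i['tool_from_camera'],K=i['intrinsics'])
g=np.array([617.3,-15,95]); print('togo',r.T@(g-r[:,2]*45-p))
for l in ['table_grip','jig']: print(l,arm.pinpoint('wrist',l)[:2])
E
```

```text
time: 12.6
ee_pos: [615.4, -13.1, 249.6]
eef_rot: [179.1, -0.4, 53.2]
ft_force: [-1.1, -1.1, 0.1]
finger_gap: 1.001
[615.38814411 -13.06448737 249.61554547] [179.09835833  -0.3934553   53.24669718]
togo [ -1.4685124    0.25671335 109.63229246]
table_grip [{'xyz': [616.6, -14.5, 91.1], 'score': 0.79}]
jig [{'xyz': [571.3, -80.1, -1.0], 'score': 0.93}]
```

View pics/w6.png

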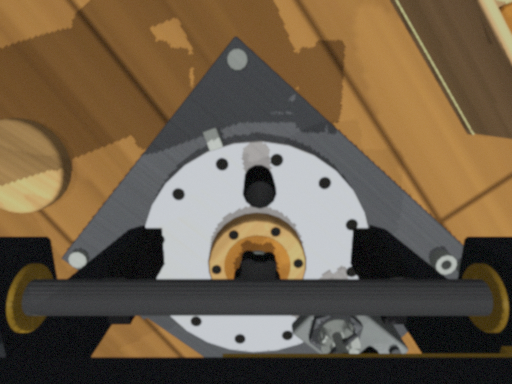

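```bash
python3 -m jog '[-0.1,0,3.6,0,0,0,0,3.6,0,0,0,0,3.6,0,0,0,0,0,0,0.5]' 8; python3 -m jog '[0,0,0.1,0,0.7,0,0,0.05,0,0.8,0,0,0.05,0,0.85]'
python3 - <<'E'
from h import *
p,r,s=pose(); print(s['ft_force'])
g=np.array([617.3,-15,95]); print('togo',r.T@(g-r[:,2]*45-p))
E
```

```text
time: 13.25
ee_pos: [616.5, -24.4, 139.7]
eef_rot: [179.0, -0.4, 52.5]
ft_force: [-0.0, -0.1, 0.5]
finger_gap: 0.908
time: 13.62
ee_pos: [617.9, -26.1, 141.8]
eef_rot: [178.6, -0.5, 52.3]
ft_force: [-0.3, 0.1, 0.0]
finger_gap: 0.565
[-0.33008473  0.12932932  0.04458136]
togo [ 8.03324034 -8.35431045  1.67657408]
```

```bash
python3 -m jog '[0.8,-0.8,0.15,0,0.55,0.1,0,0.1,0,0.6,0,0,0.05,0,0.7]'
python3 - <<'E'
from h import *
p,r,s=pose(); print(p,s['ft_force'],s['finger_gap'])
g=np.array([617.3,-15,95]); print('togo',r.T@(g-r[:,2]*45-p))
E
```

```text
time: 14.0
ee_pos: [617.3, -12.8, 139.5]
eef_rot: [178.6, -0.6, 52.4]
ft_force: [0.3, 0.4, 0.6]
finger_gap: 0.311
[617.27099866 -12.82571305 139.4820344 ] [0.3327107  0.36270635 0.60710917] 0.31101165802826974
togo [-2.13839864  0.2290381  -0.51680607]
```

```bash
python3 -m jog '[-0.15,0,0.03,0,1,0,0,0.03,0,1]' 10;  python3 -m jog '[-0.05,-1.0,0.03,-8,1]'; python3 -m jog '[-0.1,-1.3,0.03,-9,1]'
python3 - <<'E'
from h import *
p,r,s=pose(); q=p+r[:,2]*45; v=q[:2]-[571,-81]; print(q,s['ft_force'],r.T@s['ft_force'],np.hypot(*v),np.degrees(np.arctan2(v[1],v[0])))
E
```

```text
time: 14.25
ee_pos: [617.4, -13.2, 139.5]
eef_rot: [178.4, -0.8, 52.4]
ft_force: [-2.6, -0.7, 2.2]
finger_gap: 0.276
time: 14.38
ee_pos: [609.9, -8.4, 139.4]
eef_rot: [178.2, -0.5, 60.5]
ft_force: [1.9, -5.6, 3.4]
finger_gap: 0.278
time: 14.5
ee_pos: [598.9, -3.3, 139.4]
eef_rot: [177.9, -0.3, 69.7]
ft_force: [4.6, -1.6, 2.3]
finger_gap: 0.28
[600.55141858  -3.63987819  94.39977048] [ 4.56402524 -1.62180815  2.30220535] [ 0.06970795  4.92451783 -2.1224991 ] 82.81228644850599 69.09323873277913
```

```bash
python3 -m jog '[-0.12,-1.4,0.0,-10,1]';  python3 -m jog '[-0.12,-1.4,0,-10,1]'; python3 -m jog '[-0.12,-1.4,0.0,-10,1]'
python3 - <<'E'
from h import *
p,r,s=pose(); q=p+r[:,2]*45; v=q[:2]-[571,-81]; print(q,r.T@s['ft_force'],np.hypot(*v),np.degrees(np.arctan2(v[1],v[0])))
E
```

```text
time: 14.62
ee_pos: [586.0, 0.5, 139.3]
eef_rot: [177.7, 0.1, 80.0]
ft_force: [6.4, 0.6, -0.2]
finger_gap: 0.282
time: 14.75
ee_pos: [572.6, 2.0, 139.3]
eef_rot: [177.5, 0.5, 90.3]
ft_force: [5.3, 2.2, 0.7]
finger_gap: 0.28
time: 14.88
ee_pos: [559.0, 1.2, 139.3]
eef_rot: [177.5, 0.9, 100.6]
ft_force: [5.4, 3.4, 1.1]
finger_gap: 0.282
[561.09640736   0.93073035  94.32499348] [ 2.3205373   5.96814698 -0.87596943] 82.52712113651218 96.89233902452796
```

```bash
python3 -m jog '[-0.08,-1.4,0.0,-10,1]';  python3 -m jog '[-0.1,-1.4,0,-10,1]'; python3 -m jog '[-0.1,-1.3,0.0,-9,1]'
python3 - <<'E'
from h import *
p,r,s=pose(); q=p+r[:,2]*45; v=q[:2]-[571,-81]; print(q,r.T@s['ft_force'],np.hypot(*v),np.degrees(np.arctan2(v[1],v[0])))
E
```

```text
time: 15.0
ee_pos: [545.7, -1.7, 139.2]
eef_rot: [177.5, 1.3, 110.9]
ft_force: [5.1, 1.6, 1.8]
finger_gap: 0.279
time: 15.12
ee_pos: [533.2, -7.0, 139.2]
eef_rot: [177.6, 1.8, 121.3]
ft_force: [4.3, 4.9, 2.9]
finger_gap: 0.276
time: 15.25
ee_pos: [522.4, -13.8, 139.2]
eef_rot: [177.8, 2.1, 130.6]
ft_force: [1.7, 7.4, 3.2]
finger_gap: 0.281
[524.78922611 -13.89183411  94.28322131] [ 4.42023757  6.24445377 -3.10828065] 81.47970025094659 124.55135069218021
```

```bash
python3 -m jog '[0,-1.0,-0.02,-7,1]';  python3 -m jog '[0,-0.5,-0.02,-3.5,1]'; python3 -m jog '[0,-0.4,0.0,-3,1]'
python3 - <<'E'
from h import *
p,r,s=pose(); q=p+r[:,2]*45; v=q[:2]-[571,-81]; print(q,r.T@s['ft_force'],np.hypot(*v),np.degrees(np.arctan2(v[1],v[0])))
E
```

```text
time: 15.38
ee_pos: [514.8, -20.0, 139.3]
eef_rot: [178.0, 2.4, 137.8]
ft_force: [4.8, 2.7, -3.2]
finger_gap: 0.278
time: 15.5
ee_pos: [511.2, -23.6, 139.4]
eef_rot: [178.1, 2.5, 141.4]
ft_force: [3.0, 2.6, -3.9]
finger_gap: 0.281
time: 15.62
ee_pos: [508.6, -26.6, 139.3]
eef_rot: [178.2, 2.6, 144.5]
ft_force: [1.9, 3.5, 1.2]
finger_gap: 0.277
[511.070058   -26.59455064  94.34119917] [ 0.46034456  3.94627096 -1.09143475] 80.94165100462463 137.76628367651975
```

Slow steps now, feeling for the stop.

```bash
python3 -m jog '[0,-0.3,0,-2,1]';  python3 -m jog '[0,-0.25,0,-1.5,1]'; python3 -m jog '[0,-0.2,0,-1.5,1]'
python3 - <<'E'
from h import *
p,r,s=pose(); q=p+r[:,2]*45; v=q[:2]-[571,-81]; print(q,r.T@s['ft_force'],np.hypot(*v),np.degrees(np.arctan2(v[1],v[0])))
E
```

```text
time: 15.75
ee_pos: [506.8, -28.9, 139.3]
eef_rot: [178.2, 2.6, 146.5]
ft_force: [1.6, 4.0, 0.5]
finger_gap: 0.281
time: 15.88
ee_pos: [506.0, -30.2, 139.4]
eef_rot: [178.1, 2.7, 148.0]
ft_force: [11.8, 15.5, -3.5]
finger_gap: 0.28
time: 16.0
ee_pos: [505.9, -30.6, 139.5]
eef_rot: [178.0, 2.9, 149.5]
ft_force: [13.7, 15.3, -8.0]
finger_gap: 0.287
[508.68606489 -30.35404332  94.55102353] [-3.62978859 19.86679454  8.94046862] 80.29968516536259 140.8973447079911
```

```bash
python3 -m jog '[0,0.05,0,0,1,0,0,0,0,0.7]';  python3 -m jog '[0,0,0,0,0.4,0,0,0,0,0.2,0,0,0,0,0.1,0,0,0,0,0]'
python3 - <<'E'
from h import *
p,r,s=pose(); print(s['ft_force'],s['finger_gap'],p)
save('scene','s3.png')
for l in ['tee','table_grip']: print(l,arm.pinpoint('scene',l)[:2])
E
```

```text
time: 16.25
ee_pos: [506.3, -30.1, 139.3]
eef_rot: [178.0, 2.9, 149.5]
ft_force: [-0.8, 0.3, -0.1]
finger_gap: 0.302
time: 16.75
ee_pos: [506.0, -30.6, 139.3]
eef_rot: [178.0, 2.8, 149.5]
ft_force: [0.5, -0.3, 0.4]
finger_gap: 0.732
[ 0.48957193 -0.33155286  0.35648496] 0.7321622533107486 [505.97959903 -30.60276281 139.32557441]
tee []
table_grip [{'xyz': [505.1, -25.7, 90.4], 'score': 0.64}]
```

```bash
python3 -m jog '[0,0,0,0,0,0,0,-3,0,0,0,0,-4,0,0,0,0,-4,0,0,0,0,-2,0,0]'; python3 -m jog '[-4,0,0,0,0,-4,0,0,0,0,0,0,0,0,0]'
python3 - <<'E'
from h import *
p,r,s=pose(); print(s['ft_force'],p)
j=save('scene','s4.png'); i=save('wrist','w7.png'); t=save('top','t4.png')
np.savez('w2.npz',p=p,r=r,T=i['tool_from_camera'],K=i['intrinsics'])
c=lambda im,a:cv2.resize(im[a[0]:a[1],a[2]:a[3]][:,:,::-1],(400,300))
cv2.imwrite('pics/c7.png',np.hstack([c(t['img'],(100,220,210,370)),c(i['img'],(0,384,0,512))]))
for n in ['scene','top','wrist']:
  for l in ['tee','table_grip']: print(n,l,arm.pinpoint(n,l)[:1])
E
```

```text
time: 17.52
ee_pos: [497.4, -31.0, 271.5]
eef_rot: [178.1, 2.6, 149.5]
ft_force: [0.8, 0.4, -0.4]
finger_gap: 1.002
time: 17.9
ee_pos: [568.1, -72.5, 277.7]
eef_rot: [178.0, 2.9, 149.5]
ft_force: [-0.3, -0.1, -0.5]
finger_gap: 0.997
[-0.28586269 -0.07916862 -0.51264146] [568.13036296 -72.47882949 277.7467479 ]
scene tee [{'xyz': [551.7, -506.9, 0.6], 'score': 0.45}]
scene table_grip [{'xyz': [440.1, 128.5, 1.5], 'score': 0.74}]
top tee []
top table_grip []
wrist tee [{'xyz': [592.3, -171.0, 120.9], 'score': 0.74}]
wrist table_grip [{'xyz': [501.8, -34.6, 87.2], 'score': 0.66}]
```

View pics/c7.png

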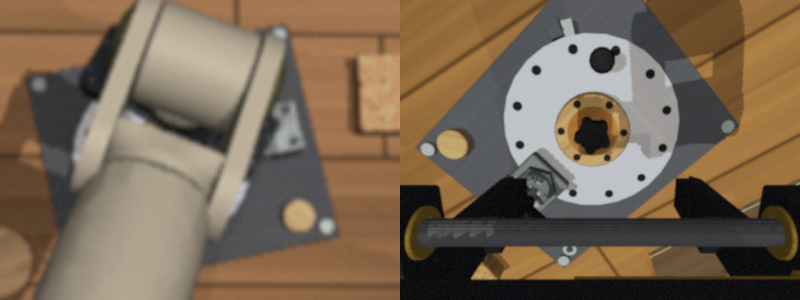

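```bash
python3 - <<'E'
from h import *; import ray
def ph(f,ctr,name):
    img=cv2.imread(f).max(2); m=(img<90).astype(np.uint8)
    n,l,st,ce=cv2.connectedComponentsWithStats(m); P=[]
    for k in range(1,n):
        if 20<st[k,4]<250 and st[k,2]<20 and st[k,3]<20:
            w=ray.px(*ce[k],32)[:2]; 
            if 85<np.hypot(*(w-ctr))<105: P.append(w)
    P=np.array(P); A=np.c_[2*P,np.ones(len(P))]; x=np.linalg.lstsq(A,(P**2).sum(1),rcond=None)[0]
    v=P-x[:2]; a=np.degrees(np.arctan2(v[:,1],v[:,0])); print(name,len(P),x[:2],np.hypot(*v.T).round(1),np.sort(a%30).round(1))
    return x[:2]
c=ph('pics/w7.png',[571,-81],'after'); g=ray.px(259,77,104)[:2]; print(g,np.degrees(np.arctan2(*(g-c)[::-1])))
old=dict(ray.d); old['p']=np.array([622.68,-171.18,306.18]); old['r']=R.from_euler('xyz',[179.749,.312,162.864],degrees=True).as_matrix(); ray.d=old
c=ph('pics/w2.png',[571,-81],'before'); g=ray.px(433,118,104)[:2]; print(g,np.degrees(np.arctan2(*(g-c)[::-1])))
E
```

```text
after 10 [572.1367484  -77.26862715] [94.8 94.9 94.9 95.  94.8 94.9 94.9 95.  94.8 94.9] [12.7 12.7 12.7 12.7 12.7 12.7 12.7 12.7 12.7 12.8]
[508.74494314 -28.86123715] 142.63384307565076
before 8 [571.99019397 -76.78480723] [92.5 95.  95.5 94.8 95.2 94.1 94.3 94.1] [11.4 12.  12.  12.3 12.6 12.8 12.9 13. ]
[617.38093754 -16.74869021] 52.90863102665675
```

```bash
python3 -m jog '[-5,0,-1,0,0,-5,0,0,0,0,-5,0,0,0,0,-5,0,0,0,0,0,0,0,0,0]'
python3 - <<'E'
from h import *
p,r,s=pose(); print(p,s['joint_pos'])
i=save('wrist','w8.png'); j=save('scene','s5.png'); t=save('top','t5.png')
c=lambda im,a:cv2.resize(im[a[0]:a[1],a[2]:a[3]][:,:,::-1],(400,300))
cv2.imwrite('pics/c8.png',np.hstack([c(j['img'],(180,280,160,310)),c(t['img'],(100,220,210,370))]))
for n in ['scene','wrist','top']:
  for l in ['tee','table_grip']: print(n,l,arm.pinpoint(n,l)[:1])
for l in ['spare_wheel','drill_bush','big_wheel','sanding_block']: print(l,arm.pinpoint('scene',l)[:1])
E
```

```text
time: 18.98
ee_pos: [739.2, -172.4, 296.3]
eef_rot: [178.0, 2.7, 149.7]
ft_force: [0.1, 0.3, -1.3]
finger_gap: 0.999
[ 739.23119322 -172.40101535  296.25609486] [-22.32735384  50.88161862  33.28415507   1.57784631  92.90749506
 -81.91613329]
scene tee [{'xyz': [407.6, 467.4, -0.6], 'score': 0.34}]
scene table_grip [{'xyz': [506.0, -25.9, 90.7], 'score': 0.82}]
wrist tee []
wrist table_grip []
top tee []
top table_grip [{'xyz': [507.3, -26.6, 95.1], 'score': 0.82}]
spare_wheel [{'xyz': [586.7, -176.6, 86.7], 'score': 0.45}]
drill_bush [{'xyz': [714.5, -202.7, 10.7], 'score': 0.46}]
big_wheel [{'xyz': [441.5, 124.4, -1.3], 'score': 0.83}]
sanding_block [{'xyz': [658.1, -346.3, -0.5], 'score': 0.83}]
```

View pics/c8.png

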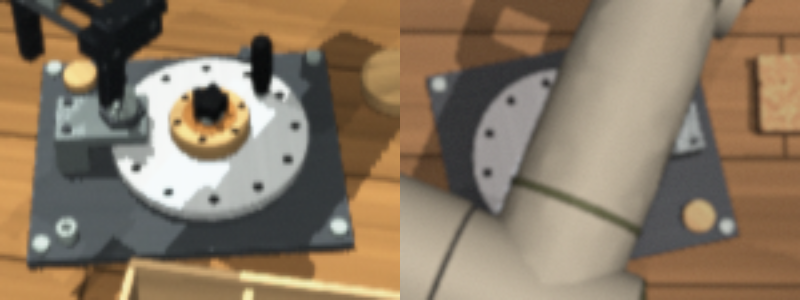

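```bash
python3 -c "
from cell import arm
print(arm.observe()['ft_force']); print(arm.hand_in())"
```

```text
[ 0.07246396 -1.05851679 -0.26435998]
the job is handed in; nothing more can be done
None
```

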